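Start three push-top kitchen timers in order

ROBOT

A 6-joint arm with a two-finger parallel gripper is mounted at the origin on the work surface; the furniture and walls round the work are solid. World frame = base frame: x ahead of the robot, y to its left, z up, the work surface at z = 0. Lengths are in m, angles in rad, forces in N, time in s.
With the tool pointing down it reaches from about 0.325 to 0.775 m from the base axis. Payload 9.3 kg.
Tool frame: the origin (TCP) lies on the centre line of the jaws, within the pads' length; the fingertips stand 14 mm ahead of it and the grasp point (between the pads) lies 5 mm behind it; z points along the fingers, y is the line along which they close (so a half turn about z gives the same grasp; the last joint's range is limited). The gripper opens to 85 mm and grips with 20 to 120 N. Pads are 22 mm wide; open, the fingers measure 114 mm over their backs; the gripper's body (76 mm by 85 mm) begins 54 mm behind the grasp point. The pads swing forward as they close: fully open they stand 13 mm farther back than shut.
Start: joints at [0.99, 0.259, 0.021, 1.334, 0, 1.418], TCP at [0.228, 0.5, 0.245] pointing down, gripper open.
Joint ranges: [-3.04, 3.04], [-0.91, 1.82], [-1.04, 1.36], [-1.92, 1.95], [-1.52, 1.45], [-3.14, 3.14]. Speed limits (rad/s): [2.22, 2.22, 2.79, 3.14, 3.14, 3.14].

INTERFACE

Orientations are given as a unit quaternion [x, y, z, w].
In Python, from plant import r gives the robot as it stands. The module is installed in compiled form; this text tells all that it offers.
- The arm moves only by the tool carry_out, never from a script. Its argument "deltas" is a list of rows, each a list of 3 entries, a list of its own where there are three numbers: the finger opening in mm, from 0 to 85.4, then the shift along the world's x, y, z in mm, then the turn, a rotation vector about the world's x, y, z in degrees. In form: [[jaw, [dx, dy, dz], [ax, ay, az]], ...]. A call has 1 to 12 rows; each row is the pose to reach, as a shift and turn from the pose commanded when the call began; what a row does not reach only later rows make up. A row lasts 1/12 s, in which the tool goes at most 41.7 mm and 7.16 degrees, less where a joint would pass 70% of its speed; a pose out of reach is approached as far as the arm can. A call with a gripper value outside its range is refused whole. The fingers move at their own pace and stop on an object; the grip force is fixed at half the most. Time passes only in rows, so rows that repeat a pose let the fingers close. It gives the time, the measured TCP pose, the force, the opening and the grip force at its end, in the units of the state.
- r.get_obs(): the state, without advancing time (a new reading comes with each control period).
- r.grab_frame(name): name is "scene" or "top" or "wrist"; returns (picture, depth): 400x640x3 uint8, red, green, blue; 400x640 float32, m along the optical axis (not along the pixel's ray), 0 where there is no reading.
- r.get_calibration(name): a dict with "fx", "fy", "cx", "cy" (pixels), "xyz" and "rotation" of the camera in the world; the wrist camera has in their place "mount" (4x4, takes a point from camera to tool coordinates, whose origin is the TCP and whose axes are the flange's). Camera axes: x right, y up, looking along -z (the intrinsics and any distortion apply to the point x, -y, -z); pixel columns grow to the right and rows downward; lengths in m; the calibration is good to about 2 mm. A picture is of the moment at which its call begins: read the wrist's pose just before it. get_calibration takes no time and is no camera call.
- r.sign_off(): hands the job in; it is judged then, once.
The state is a dict: "time": time; "joints": joint angles; "qd": joint speeds; "joint_torque": joint torques, N m; "ee_pos": TCP position; "tcp_rot": TCP orientation; "force": force on the tool from outside, world axes, zero at the start; "moment": the same for the moment, N m; "width": opening from 0.0 (shut) to 1.0 (fully open); "grasp_force": force on a finger pad.
Only numpy, scipy, OpenCV 4.12 (cv2) and the standard library are available. Lean on these libraries where they do the work, as an engineer would, in place of code of your own. Each camera call takes 0.05 s, during which the arm holds its last target. There are 200 camera calls.

TASK

Three dishes are going on, so start the three round push-top timers one after another, the largest first, then the middle-sized one, and the smallest last: gently press each steel cap down with the fingertips until it stays down when you let go. Do not pick up, tip or shove the timers, and leave the square push-top timer, the red dial timer and everything else on the worktop alone.

Things in the scene. Friction and masses are not known exactly. Their poses are not given: they have to be found in the camera images.
- timer_large: The largest round push-top timer: white housing, 88 mm diameter, 46 mm high, on a dark rubber foot, with a flat-topped steel cap (62 mm diameter, on a narrower dark neck) in the middle of its top, whose upper face is 69 mm above the worktop at the start. Stands loose, about 450 g. Origin: centre of the underside; z up.
- cap_large (a joint): How far this timer's cap is pushed in, m: 0 standing proud as at the start, 0.010 fully down on its stop. It slides straight down against about 2.5 N of friction and stays where it is left; it counts as down beyond 0.006.
- top_large (a point): Centre of the upper face of the largest round timer's steel cap; moves with it. The upper 10 mm of the cap is a sprung crown, 1.2 N per mm, up to 8 mm: it gives about 2 mm before the cap slides, so the cap is fully down some 12 mm below first touch; then the force climbs past 2.5 N (5 to 6 N is plenty). Let go, the crown springs back up on the lowered cap.
- timer_medium: The middle-sized round push-top timer: white housing, 66 mm diameter, 38 mm high, on a dark rubber foot, with a flat-topped steel cap (44 mm diameter, on a narrower dark neck) in the middle of its top, whose upper face is 61 mm above the worktop at the start. Stands loose, about 300 g. Origin: centre of the underside; z up.
- cap_medium (a joint): How far this timer's cap is pushed in, m: 0 standing proud as at the start, 0.010 fully down on its stop. It slides straight down against about 2.5 N of friction and stays where it is left; it counts as down beyond 0.006.
- top_medium (a point): Centre of the upper face of the middle-sized round timer's steel cap; moves with it. The upper 10 mm of the cap is a sprung crown, 1.2 N per mm, up to 8 mm: it gives about 2 mm before the cap slides, so the cap is fully down some 12 mm below first touch; then the force climbs past 2.5 N (5 to 6 N is plenty). Let go, the crown springs back up on the lowered cap.
- timer_small: The smallest round push-top timer: white housing, 48 mm diameter, 30 mm high, on a dark rubber foot, with a flat-topped steel cap (30 mm diameter, on a narrower dark neck) in the middle of its top, whose upper face is 53 mm above the worktop at the start. Stands loose, about 200 g. Origin: centre of the underside; z up.
- cap_small (a joint): How far this timer's cap is pushed in, m: 0 standing proud as at the start, 0.010 fully down on its stop. It slides straight down against about 2.5 N of friction and stays where it is left; it counts as down beyond 0.006.
- top_small (a point): Centre of the upper face of the smallest round timer's steel cap; moves with it. The upper 10 mm of the cap is a sprung crown, 1.2 N per mm, up to 8 mm: it gives about 2 mm before the cap slides, so the cap is fully down some 12 mm below first touch; then the force climbs past 2.5 N (5 to 6 N is plenty). Let go, the crown springs back up on the lowered cap.
- timer_square: The square push-top timer: white housing, 62 x 62 mm, 36 mm high, on a dark rubber foot, with a flat-topped steel cap (40 x 40 mm, on a narrower dark neck) in the middle of its top, whose upper face is 59 mm above the worktop at the start. Stands loose, about 300 g. Origin: centre of the underside; z up. It is not to be used.
- cap_square (a joint): How far this timer's cap is pushed in, m: 0 standing proud as at the start, 0.010 fully down on its stop. It slides straight down against about 2.5 N of friction and stays where it is left; it counts as down beyond 0.006.
- top_square (a point): Centre of the upper face of the square timer's steel cap; moves with it. The upper 10 mm of the cap is a sprung crown, 1.2 N per mm, up to 8 mm: it gives about 2 mm before the cap slides, so the cap is fully down some 12 mm below first touch; then the force climbs past 2.5 N (5 to 6 N is plenty). Let go, the crown springs back up on the lowered cap.
- cup_big: Bystander: open steel prep cup, 70 mm diameter, 42 mm high, loose. Origin: centre of the underside.
- cup_little: Bystander: open steel prep cup, 60 mm diameter, 36 mm high, loose. Origin: centre of the underside.
- jar: Bystander: spice jar with a yellow-brown cap, 42 mm diameter, 96 mm high, loose. Behind it the back wall runs about 15 degrees askew, nearer the robot towards -y (x 0.66 at y 0, 0.58 at y -0.3); a light switch on it is close to the gripper at the start, so draw back before turning the wrist. Origin: centre of the underside.
- dial_timer: Bystander: red and white kitchen timer with a turning dial on top (no push cap), 70 mm diameter, 48 mm high, loose. Not one of the push-top timers. Origin: centre of the underside.
Mind the look-alikes: they are no part of the job. What is shaped like the timer_small but orange is not meant.

How it is judged:
By the outcome, as a careful person would: the job done as asked, in the order asked, and still so for the second after the job is handed in, with the robot touching nothing.
It also fails if it takes over 48 s, if anything falls off the work surface, if the arm or the gripper's body presses on something with over 40 N, if the wrist force passes 120 N, or if a joint passes its speed limit or range.

## Working session

There is one attempt and no reset: what is moved stays moved. The work goes in short steps, Python scripts to look and compute and a tool call to move; the robot and the scene stay as the last step left them, time stands still between calls to the robot, and variables do not carry over. Pictures are saved under pics/ and viewed, at most 10 in all, crops included, and the job is handed in when it is done.

Besides the shell and the picture viewer there is one more tool, called after ">>>" by a JSON object that holds its "method" and its "body". carry_out: Moves the arm, as the interface text tells. Its arguments: {"type":"object","properties":{"deltas":{"type":"array","items":{"type":"array"}}},"required":["deltas"]}

```bash
mkdir -p pics
cat > h.py <<'E'
import numpy as np,cv2
from plant import r
def grab(n,f=None):
    o=r.get_obs(); p,d=r.grab_frame(n)
    if f: cv2.imwrite('pics/'+f,p[:,:,::-1])
    return o,p,d
E
python3 - <<'E'
from h import *
for n in ["top","scene"]:
    o,p,d=grab(n,n+'.png'); np.savez(n,p=p,d=d)
    print({k:(np.round(v,4).tolist() if not isinstance(v,str) else v) for k,v in r.get_calibration(n).items()})
print({k:v for k,v in r.get_calibration("wrist").items()})
print(o)
E
```

```text
{'fx': 415.8447, 'fy': 415.8447, 'cx': 321.8707, 'cy': 199.3239, 'xyz': [0.4185, -0.1115, 1.053], 'rotation': [-0.0269, 0.0286, 0.7105, -0.7026]}
{'fx': 399.2634, 'fy': 399.2634, 'cx': 317.0882, 'cy': 203.5295, 'xyz': [-0.0042, -0.69, 0.4495], 'rotation': [0.5037, -0.1904, -0.2851, 0.7929]}
{'fx': 316.4918437284182, 'fy': 316.4918437284182, 'cx': 320.21008351721764, 'cy': 193.35830126474906, 'mount': array([[-8.24440728e-04,  9.65042544e-01,  2.62091986e-01,
         6.51280738e-02],
       [ 9.99999477e-01,  6.36817751e-04,  8.00803099e-04,
        -1.22836784e-04],
       [ 6.05904231e-04,  2.62092509e-01, -9.65042564e-01,
        -1.28817966e-01],
       [ 0.00000000e+00,  0.00000000e+00,  0.00000000e+00,
         1.00000000e+00]])}
{'time': 0.05, 'joints': array([ 9.90394026e-01,  2.59148870e-01,  2.07687282e-02,  1.33366469e+00,
       -9.27756080e-06,  1.41819217e+00]), 'qd': array([ 9.74279323e-04,  5.93468775e-05,  2.24561002e-03, -3.21510032e-04,
       -2.22656844e-03, -7.10576267e-04]), 'joint_torque': array([ 4.99560032e-03, -5.57244909e+01,  3.45450675e+01,  1.17574231e-02,
       -2.52249447e-04,  2.54878103e-05]), 'ee_pos': array([0.2280472 , 0.50021859, 0.24469242]), 'tcp_rot': array([ 2.12271674e-01,  9.77210493e-01, -5.84454371e-04, -2.19371567e-04]), 'force': array([ 0.20906844, -0.58338819,  0.07771698]), 'moment': array([-0.01458796, -0.05513537,  0.01409717]), 'grasp_force': 0.0, 'width': 1.0024178443051674}
```

View pics/top.png

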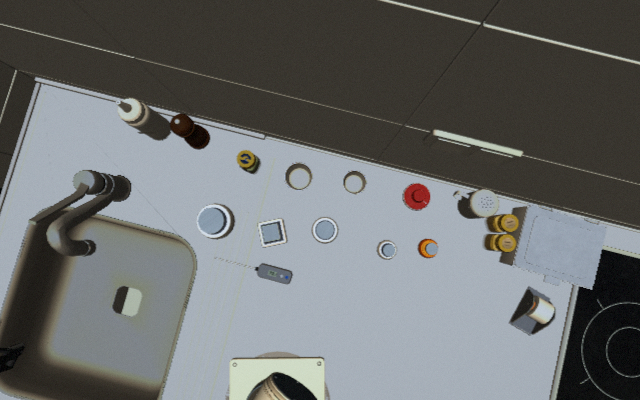

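View pics/scene.png

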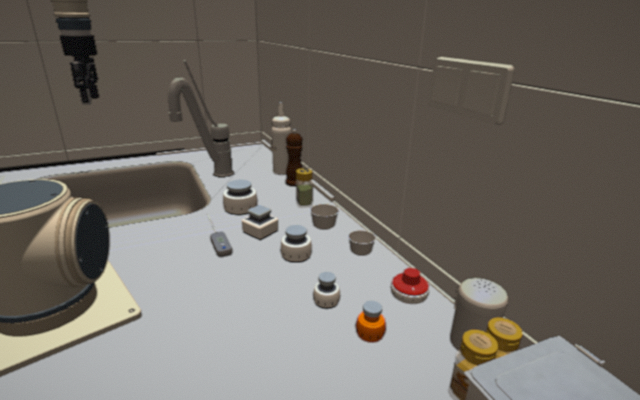

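The top view shows a large round timer at (214,221), the square one at (272,233), the medium round one at (325,230), a small white one at (387,250) and an orange look-alike at (428,248). The red dial is at (417,196). The white (387,250) is timer_small because its housing is white; the orange one is excluded. I'll confirm this in a crop and measure the caps.

```bash
cat >> h.py <<'E'
from scipy.spatial.transform import Rotation as R
def world(c,u,v,z):
    Rm=np.array(c['rotation']); Rm=R.from_quat(Rm).as_matrix() if Rm.size==4 else Rm
    d=Rm@np.array([(u-c['cx'])/c['fx'],-(v-c['cy'])/c['fy'],-1]); o=np.array(c['xyz'])
    return o+d*(z-o[2])/d[2]
def pixel(c,P):
    q=R.from_quat(c['rotation']).as_matrix().T@(np.array(P)-c['xyz'])
    return c['cx']-c['fx']*q[0]/q[2], c['cy']+c['fy']*q[1]/q[2]
E
python3 - <<'E'
from h import *
c=r.get_calibration('top'); f=np.load('top.npz'); p,d=f['p'],f['d']
Rm=R.from_quat(c['rotation']).as_matrix()
v,u=np.mgrid[:400,:640]
P=np.stack([(u-c['cx'])/c['fx']*d,-(v-c['cy'])/c['fy']*d,-d],-1)@Rm.T+np.array(c['xyz'])
Z=P[...,2]; tab=np.median(Z[250:350,420:500]); print('table',tab)
hsv=cv2.cvtColor(p,cv2.COLOR_RGB2HSV)
for n,(a,b),zt,rad in [('L',(212,221),.069,16),('sq',(272,233),.059,14),('M',(325,230),.061,13),('S',(387,250),.053,11),('O',(428,248),.053,11)]:
    roi=(np.hypot(u-a,v-b)<rad)
    h=Z-tab; m=(roi&(h>zt-.014))
    cm=(roi&(hsv[...,2]<190)&(hsv[...,1]>40))
    print(n,'depth mask',m.sum(),np.round([u[m].mean(),v[m].mean()],1),'h',np.round(np.median(h[m]),4),np.round(np.median(P[m],0),4),'ray',np.round(world(c,u[m].mean(),v[m].mean(),zt),4),'hsv',hsv[b,a])
im=p[190:275,180:450]; cv2.imwrite('pics/crop.png',cv2.resize(im[:,:,::-1],None,fx=2.9,fy=2.9,interpolation=cv2.INTER_CUBIC))
E
```

```text
table 0.0007536214508362393
L depth mask 545 [210.6 220.5] h 0.0684 [0.4477 0.1488 0.0691] ray [0.4485 0.1493 0.069 ] hsv [104  48 171]
sq depth mask 282 [270.4 232.4] h 0.0584 [0.4197 0.0099 0.0591] ray [0.4189 0.0092 0.059 ] hsv [106  49 168]
M depth mask 266 [324.4 229.7] h 0.0606 [ 0.4232 -0.1187  0.0614] ray [ 0.424  -0.1195  0.061 ] hsv [104  50 169]
S depth mask 125 [388.2 250.1] h 0.0524 [ 0.3738 -0.2712  0.0532] ray [ 0.3735 -0.2715  0.053 ] hsv [105  50 167]
O depth mask 129 [430.9 248.4] h 0.0524 [ 0.3772 -0.3738  0.0532] ray [ 0.3763 -0.3737  0.053 ] hsv [105  50 168]
```

View pics/crop.png

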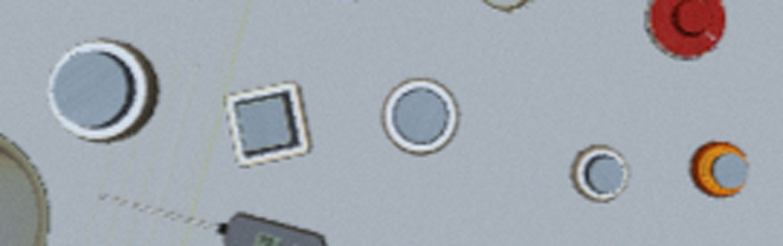

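The crop confirms it: the round timers are large (211,221), medium (324,230) and small with the white housing (388,250). The square and orange ones are excluded. Next I'll check the heights along the path, since the tap is nearby.

Run:
```python
from h import *
c=r.get_calibration('top'); f=np.load('top.npz'); d=f['d']
Rm=R.from_quat(c['rotation']).as_matrix()
v,u=np.mgrid[:400,:640]
P=np.stack([(u-c['cx'])/c['fx']*d,-(v-c['cy'])/c['fy']*d,-d],-1)@Rm.T+np.array(c['xyz'])
P=P[d>0]
ys=np.arange(.65,-.45,-.05); print('x\\y',np.round(ys,2))
for x in np.arange(.6,.15,-.05):
    print(round(x,2),[ int(1000*P[s,2].max()) if (s:=(abs(P[:,0]-x)<.025)&(abs(P[:,1]-y)<.025)).any() else None for y in ys])
```

```text
x\y [ 0.65  0.6   0.55  0.5   0.45  0.4   0.35  0.3   0.25  0.2   0.15  0.1
  0.05 -0.   -0.05 -0.1  -0.15 -0.2  -0.25 -0.3  -0.35 -0.4 ]
0.6 [12, 5, 6, 5, 5, 5, 5, 5, 7, 6, 5, 100, 101, 6, 45, 45, 714, 736, 758, 779, 708, None]
0.55 [9, 6, 5, 4, 156, 162, 79, 7, 5, 6, 6, 93, 100, 46, 46, 44, 38, 38, 5, 781, 783, 721]
0.5 [5, 5, 4, 6, 3, 266, 185, 5, 6, 45, 72, 46, 6, 5, 43, 5, 37, 39, 5, 30, 53, 28]
0.45 [5, 4, -142, -16, 3, 347, 344, 6, 6, 71, 74, 72, 60, 63, 6, 66, 64, 5, 8, 7, 26, 6]
0.4 [6, -4, -169, -170, -166, 303, 305, 2, 4, 48, 73, 47, 60, 65, 32, 65, 65, 5, 56, 56, 57, 56]
0.35 [5, -146, -169, -172, -172, -170, -169, -170, -172, 5, 13, 14, 20, 20, 13, 6, 6, 6, 59, 56, 57, 56]
0.3 [5, -164, -172, -175, -170, -172, -172, -170, -9, 6, 6, 7, 20, 23, 20, 7, 5, 5, 5, 6, 6, 6]
0.25 [1, -169, -172, -175, -175, -175, -173, -170, 2, 6, 7, 6, 5, 4, 6, 6, 6, 7, 6, 5, 5, 5]
0.2 [-22, -170, -173, -174, 329, -172, -171, -169, 5, 5, 6, 7, 7, 5, 5, 7, 5, 6, 7, 6, 5, 6]
```

>>> {"method": "carry_out", "body": {"deltas": [[0, [4, -35, 0], [0, 0, 0]], [0, [8, -70, 0], [0, 0, 0]], [0, [12, -105, 0], [0, 0, 0]], [0, [16, -140, 0], [0, 0, 0]], [0, [20, -175, 0], [0, 0, 0]], [0, [24, -210, 0], [0, 0, 0]], [0, [28, -245, 0], [0, 0, 0]], [0, [50, -265, -10], [0, 0, 0]], [0, [75, -285, -25], [0, 0, 0]], [0, [100, -300, -40], [0, 0, 0]], [0, [130, -315, -55], [0, 0, 0]], [0, [130, -315, -55], [0, 0, 0]]]}}

```text
time: 1.1
ee_pos: [0.3613, 0.1831, 0.1878]
tcp_rot: [0.214, 0.977, -0.001, -0.001]
force: [-0.6, 0.2, -1.5]
width: 0.001
grasp_force: 0.0
```

>>> {"method": "carry_out", "body": {"deltas": [[0, [30, -12, -20], [0, 0, 0]], [0, [55, -22, -40], [0, 0, 0]], [0, [75, -30, -60], [0, 0, 0]], [0, [90, -36, -80], [0, 0, 0]], [0, [90, -36, -80], [0, 0, 0]], [0, [90, -36, -80], [0, 0, 0]]]}}

```text
time: 1.6
ee_pos: [0.4475, 0.1491, 0.1093]
tcp_rot: [0.213, 0.977, -0.001, -0.002]
force: [0.5, -0.2, 0.2]
width: 0.001
grasp_force: 0.0
```

Run:
```python
from h import *
o,p,d=grab('wrist','w1.png'); print(o['ee_pos'],o['tcp_rot'],o['force'])
c=r.get_calibration('wrist'); M=np.array(c['mount'])
Rt=R.from_quat(o['tcp_rot']).as_matrix()
C=Rt@M[:3,:3]; X=o['ee_pos']+Rt@M[:3,3]
c2=dict(c,xyz=X,rotation=R.from_matrix(C).as_quat())
for P in [[.448,.149,.069],list(o['ee_pos']+Rt@[0,0,.014])]: print(pixel(c2,P))
v,u=np.mgrid[:400,:640]
Q=np.stack([(u-c['cx'])/c['fx']*d,-(v-c['cy'])/c['fy']*d,-d],-1)@C.T+X
m=(d>0)&(abs(Q[...,2]-.069)<.004)&(np.hypot(Q[...,0]-.448,Q[...,1]-.149)<.045)
q=Q[m][:,:2]; print(m.sum(),q.min(0),q.max(0)); (cc,rr)=cv2.minEnclosingCircle(q.astype(np.float32)); print(cc,rr)
```

```text
[0.44754948 0.14914115 0.10928199] [ 2.12783868e-01  9.77097850e-01 -5.32131009e-04 -1.59164836e-03] [ 0.52153899 -0.21713985  0.22563983]
(np.float64(320.9241106966678), np.float64(226.85742190622454))
(np.float64(320.7464309803053), np.float64(245.29655483188253))
5671 [0.42125148 0.11816785] [0.48111033 0.17922512]
(0.45197340846061707, 0.1485450565814972) 0.030986115336418152
```

View pics/w1.png

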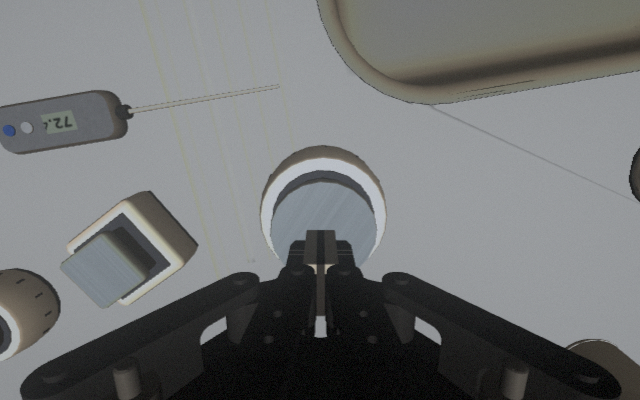

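The wrist view shows the shut fingertips above the large cap (about 320,225), with nothing else beneath them. I'll press now, slowly.

>>> {"method": "carry_out", "body": {"deltas": [[0, [2, 0, -12], [0, 0, 0]], [0, [2, 0, -22], [0, 0, 0]], [0, [2, 0, -25], [0, 0, 0]], [0, [2, 0, -27], [0, 0, 0]], [0, [2, 0, -29], [0, 0, 0]], [0, [2, 0, -31], [0, 0, 0]], [0, [2, 0, -33], [0, 0, 0]], [0, [2, 0, -35], [0, 0, 0]], [0, [2, 0, -36], [0, 0, 0]], [0, [2, 0, -36], [0, 0, 0]]]}}

```text
time: 2.48
ee_pos: [0.4503, 0.1495, 0.0743]
tcp_rot: [0.212, 0.977, 0.0, 0.0]
force: [-0.7, 0.8, 1.6]
width: 0.002
grasp_force: 1.0
```

>>> {"method": "carry_out", "body": {"deltas": [[0, [0, 0, -1], [0, 0, 0]], [0, [0, 0, -2], [0, 0, 0]], [0, [0, 0, -3], [0, 0, 0]], [0, [0, 0, -4], [0, 0, 0]], [0, [0, 0, -5], [0, 0, 0]], [0, [0, 0, -5], [0, 0, 0]]]}}

```text
time: 2.98
ee_pos: [0.4503, 0.1495, 0.0693]
tcp_rot: [0.212, 0.977, 0.0, 0.0]
force: [-0.7, 2.5, 4.0]
width: -0.0
grasp_force: 2.2
```

>>> {"method": "carry_out", "body": {"deltas": [[0, [0, 0, -1], [0, 0, 0]], [0, [0, 0, -1], [0, 0, 0]], [0, [0, 0, -1], [0, 0, 0]]]}}

```text
time: 3.23
ee_pos: [0.4503, 0.1495, 0.0684]
tcp_rot: [0.212, 0.977, 0.0, 0.0]
force: [-0.9, 2.6, 5.4]
width: -0.002
grasp_force: 2.7
```

>>> {"method": "carry_out", "body": {"deltas": [[0, [0, 0, 5], [0, 0, 0]], [0, [0, 0, 15], [0, 0, 0]], [0, [0, 0, 35], [0, 0, 0]], [0, [0, -10, 55], [0, 0, 0]], [0, [-5, -45, 60], [0, 0, 0]], [0, [-8, -80, 60], [0, 0, 0]], [0, [-12, -115, 60], [0, 0, 0]], [0, [-16, -150, 60], [0, 0, 0]], [0, [-20, -185, 60], [0, 0, 0]], [0, [-24, -220, 60], [0, 0, 0]], [0, [-26, -250, 50], [0, 0, 0]], [0, [-26, -268, 42], [0, 0, 0]]]}}

```text
time: 4.23
ee_pos: [0.4236, -0.1215, 0.1103]
tcp_rot: [0.213, 0.977, -0.001, 0.0]
force: [1.2, 0.1, 0.7]
width: 0.001
grasp_force: 0.0
```

```bash
cat >> h.py <<'E'
def cloud(n):
    o,p,d=grab(n); c=r.get_calibration(n)
    if n=='wrist':
        M=np.array(c['mount']); Rt=R.from_quat(o['tcp_rot']).as_matrix(); C=Rt@M[:3,:3]; X=o['ee_pos']+Rt@M[:3,3]
    else: C=R.from_quat(c['rotation']).as_matrix(); X=np.array(c['xyz'])
    v,u=np.mgrid[:400,:640]
    Q=np.stack([(u-c['cx'])/c['fx']*d,-(v-c['cy'])/c['fy']*d,-d],-1)@C.T+X
    return o,p,Q,d>0
def cap(Q,ok,x,y,z,rad,tol=.004):
    m=ok&(abs(Q[...,2]-z)<tol)&(np.hypot(Q[...,0]-x,Q[...,1]-y)<rad)
    q=Q[m]; return m.sum(), cv2.minEnclosingCircle(q[:,:2].astype(np.float32)) if len(q) else None, np.median(q[:,2]) if len(q) else None
E
python3 - <<'E'
from h import *
o,p,Q,ok=cloud('top'); print(o['ee_pos'],o['force'])
for x,y,z,rd in [(.448,.149,.064,.03),(.419,.009,.055,.018),(.424,-.119,.057,.02)]:
    print(cap(Q,ok,x,y,z,rd,.012))
o,p,Q,ok=cloud('wrist'); print(o['ee_pos'],cap(Q,ok,.424,-.119,.061,.035))
E
```

```text
[ 0.42360833 -0.12154285  0.11032176] [1.1591604  0.11849994 0.7195633 ]
(np.int64(503), ((0.44797658920288086, 0.14900991320610046), 0.02999517135322094), np.float64(0.05910862126018568))
(np.int64(181), ((0.4190652668476105, 0.008841867558658123), 0.0179907139390707), np.float64(0.05929893205859005))
(np.int64(0), None, None)
[ 0.42362149 -0.12290765  0.10885549] (np.int64(2847), ((0.42717835307121277, -0.12098586559295654), 0.02201887033879757), np.float64(0.06098658695171655))
```

The large cap is down (its top is at 59.1 mm). The medium cap's centre is about (0.426, -0.120).

>>> {"method": "carry_out", "body": {"deltas": [[0, [2, -1, -10], [0, 0, 0]], [0, [2, -1, -22], [0, 0, 0]], [0, [2, -1, -30], [0, 0, 0]], [0, [2, -1, -34], [0, 0, 0]], [0, [2, -1, -36], [0, 0, 0]], [0, [2, -1, -38], [0, 0, 0]], [0, [2, -1, -40], [0, 0, 0]], [0, [2, -1, -42], [0, 0, 0]], [0, [2, -1, -44], [0, 0, 0]], [0, [2, -1, -46], [0, 0, 0]], [0, [2, -1, -48], [0, 0, 0]], [0, [2, -1, -48], [0, 0, 0]]]}}

```text
time: 5.33
ee_pos: [0.4263, -0.1195, 0.0621]
tcp_rot: [0.212, 0.977, 0.0, 0.0]
force: [0.5, 1.6, 3.6]
width: 0.001
grasp_force: 1.7
```

>>> {"method": "carry_out", "body": {"deltas": [[0, [0, 0, -1], [0, 0, 0]], [0, [0, 0, -2], [0, 0, 0]], [0, [0, 0, -2], [0, 0, 0]]]}}

```text
time: 5.58
ee_pos: [0.4264, -0.1196, 0.0603]
tcp_rot: [0.212, 0.977, 0.0, 0.0]
force: [-1.1, 2.4, 6.0]
width: 0.001
grasp_force: 2.8
```

>>> {"method": "carry_out", "body": {"deltas": [[0, [0, 0, 5], [0, 0, 0]], [0, [0, 0, 15], [0, 0, 0]], [0, [0, 0, 35], [0, 0, 0]], [0, [-5, -15, 50], [0, 0, 0]], [0, [-17, -45, 50], [0, 0, 0]], [0, [-27, -75, 50], [0, 0, 0]], [0, [-37, -105, 50], [0, 0, 0]], [0, [-46, -135, 50], [0, 0, 0]], [0, [-52, -152, 45], [0, 0, 0]], [0, [-52, -152, 45], [0, 0, 0]], [0, [-52, -152, 45], [0, 0, 0]]]}}

```text
time: 6.5
ee_pos: [0.3736, -0.2724, 0.1051]
tcp_rot: [0.213, 0.977, 0.0, -0.0]
force: [0.3, 0.4, -0.3]
width: 0.001
grasp_force: 0.0
```

Run:
```python
from h import *
o,p,Q,ok=cloud('top')
for x,y,z,rd in [(.448,.149,.064,.03),(.419,.009,.055,.018),(.425,-.119,.057,.02)]:
    print(cap(Q,ok,x,y,z,rd,.012))
o,p,Q,ok=cloud('wrist'); print(o['ee_pos'],o['force'],cap(Q,ok,.374,-.271,.053,.03))
cv2.imwrite('pics/w3.png',p[:,:,::-1])
```

```text
(np.int64(498), ((0.4480079114437103, 0.14914783835411072), 0.029950937256217003), np.float64(0.05924264262009282))
(np.int64(179), ((0.4189873933792114, 0.008927391842007637), 0.017934275791049004), np.float64(0.05946327762060544))
(np.int64(219), ((0.42510607838630676, -0.11908974498510361), 0.01999932900071144), np.float64(0.051254187852965316))
[ 0.37384883 -0.27159697  0.10523159] [-0.54438451  1.23121106 -0.43381453] (np.int64(1287), ((0.3767494857311249, -0.27392134070396423), 0.014990022405982018), np.float64(0.05295493058418882))
```

View pics/w3.png

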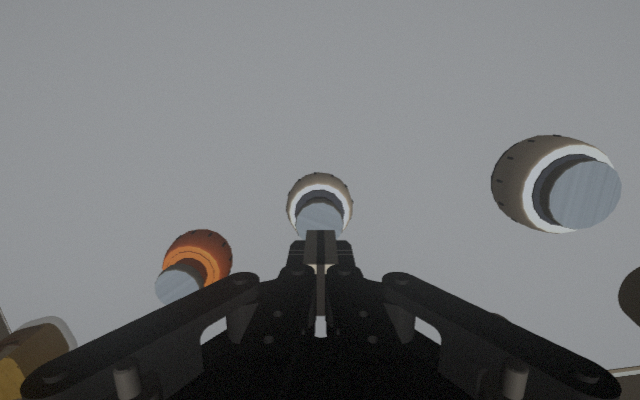

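The medium cap is down (51.2 mm). The view shows the white small timer at (320,215) under the tips, with the orange one clear to the left at (195,270). I'll press the small cap.

>>> {"method": "carry_out", "body": {"deltas": [[0, [2, -1, -12], [0, 0, 0]], [0, [2, -1, -25], [0, 0, 0]], [0, [2, -1, -33], [0, 0, 0]], [0, [2, -1, -37], [0, 0, 0]], [0, [2, -1, -39], [0, 0, 0]], [0, [2, -1, -41], [0, 0, 0]], [0, [2, -1, -43], [0, 0, 0]], [0, [2, -1, -45], [0, 0, 0]], [0, [2, -1, -47], [0, 0, 0]], [0, [2, -1, -49], [0, 0, 0]], [0, [2, -1, -51], [0, 0, 0]], [0, [2, -1, -51], [0, 0, 0]]]}}

```text
time: 7.6
ee_pos: [0.3764, -0.2726, 0.0541]
tcp_rot: [0.212, 0.977, 0.0, 0.0]
force: [1.7, 2.2, 3.3]
width: 0.0
grasp_force: 1.7
```

>>> {"method": "carry_out", "body": {"deltas": [[0, [0, 0, -1], [0, 0, 0]], [0, [0, 0, -2], [0, 0, 0]], [0, [0, 0, -2], [0, 0, 0]]]}}

```text
time: 7.85
ee_pos: [0.3763, -0.2727, 0.0523]
tcp_rot: [0.212, 0.977, -0.0, 0.0]
force: [1.3, 2.7, 5.7]
width: -0.004
grasp_force: 2.8
```

Now I'll lift and move clear towards y = -0.1, keeping high.

>>> {"method": "carry_out", "body": {"deltas": [[0, [0, 0, 5], [0, 0, 0]], [0, [0, 0, 15], [0, 0, 0]], [0, [0, 0, 40], [0, 0, 0]], [0, [0, 0, 75], [0, 0, 0]], [0, [0, 15, 110], [0, 0, 0]], [0, [0, 45, 130], [0, 0, 0]], [0, [0, 80, 150], [0, 0, 0]], [0, [0, 110, 150], [0, 0, 0]], [0, [0, 110, 150], [0, 0, 0]], [0, [0, 110, 150], [0, 0, 0]]]}}

```text
time: 8.68
ee_pos: [0.3761, -0.1617, 0.2029]
tcp_rot: [0.211, 0.977, -0.001, 0.0]
force: [-0.1, -0.1, -0.7]
width: -0.001
grasp_force: 0.0
```

Run:
```python
from h import *
o,p,Q,ok=cloud('top'); print(o['ee_pos'],o['force'],o['time']); cv2.imwrite('pics/end.png',p[:,:,::-1])
for x,y,z,rd in [(.448,.149,.064,.03),(.419,.009,.055,.018),(.425,-.119,.057,.02),(.375,-.272,.048,.013),(.3767,-.3737,.05,.013)]:
    print(cap(Q,ok,x,y,z,rd,.012))
```

```text
[ 0.37606449 -0.1616961   0.20291951] [-0.08934409 -0.05213388 -0.70188219] 8.6833
(np.int64(503), ((0.44794735312461853, 0.14902988076210022), 0.029951950535178185), np.float64(0.05902402771711879))
(np.int64(177), ((0.41896408796310425, 0.009159494191408157), 0.01796848513185978), np.float64(0.05933054742837085))
(np.int64(217), ((0.42492157220840454, -0.11905381828546524), 0.020005974918603897), np.float64(0.051395460812433624))
(np.int64(0), None, None)
(np.int64(94), ((0.3768143951892853, -0.3735010623931885), 0.0128150200471282), np.float64(0.053831604805858746))
```

View pics/end.png

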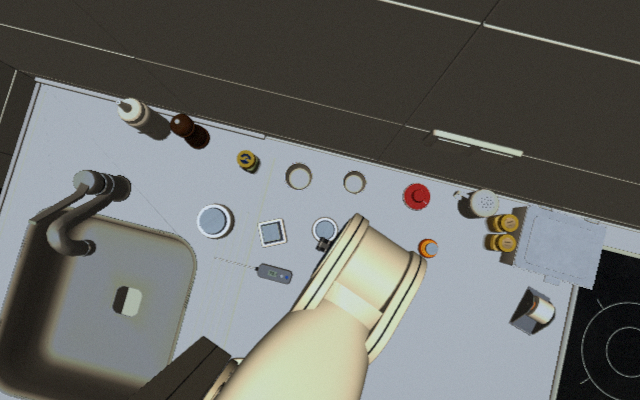

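The arm hides the small timer, but everything else is unchanged. I'll move further left to check it.

>>> {"method": "carry_out", "body": {"deltas": [[0, [0, 35, 0], [0, 0, 0]], [0, [0, 70, 0], [0, 0, 0]], [0, [0, 105, 0], [0, 0, 0]], [0, [0, 140, 0], [0, 0, 0]], [0, [0, 175, 0], [0, 0, 0]], [0, [0, 210, 0], [0, 0, 0]], [0, [0, 210, 0], [0, 0, 0]], [0, [0, 210, 0], [0, 0, 0]]]}}

```text
time: 9.4
ee_pos: [0.3764, 0.0482, 0.2019]
tcp_rot: [0.211, 0.978, -0.0, -0.0]
force: [0.0, -1.0, 0.5]
width: -0.001
grasp_force: 0.0
```

Run:
```python
from h import *
o,p,Q,ok=cloud('top'); print(o['ee_pos'],o['force'],o['time'])
n,c,z=cap(Q,ok,.375,-.272,.048,.013,.012); print(n,c,z)
if n and z<.0455: print(r.sign_off())
```

```text
[0.37640948 0.04815106 0.2019127 ] [ 0.03808189 -0.9521169   0.49810279] 9.4
89 ((0.3750592768192291, -0.2720545530319214), 0.01288885623216629) 0.04312040768144887
the job is handed in; nothing more can be done
None
```

The three round timers were pressed in order (large, medium, small); depth images showed each cap about 10 mm down and staying down after release, no other object was touched, and the job was handed in at 9.4 s.

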